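# Set the fume damper to the clip and start the fan

## Robot

A 6-joint arm with a two-finger parallel gripper is mounted at the origin on the work surface. World frame = base frame: x ahead of the robot, y to its left, z up, the work surface at z = 0. Lengths are in m, angles in rad, forces in N, time in s.
With the tool pointing down it reaches from about 0.35 to 0.95 m from the base axis. Payload 17.4 kg.
Tool frame: the origin (TCP) lies between the finger pads; the fingertips stand 25 mm ahead of it and the grasp point (between the pads) lies 6 mm ahead of it (tip_extent is the y of the fingertips in the tool frame, in m); y points along the fingers, z is the direction in which the jaws open and shut, and the axes are right-handed (so a half turn about y gives the same grasp; the last joint's range is limited). The gripper opens to 93 mm and grips with 3 to 60 N. Pads are 15 mm wide; open, the fingers measure 128 mm over their backs; the gripper's body (75 mm by 188 mm) begins 65 mm behind the grasp point.
Start: joints at [-1.31, 0.116, 1.442, -0, 1.584, -0.038], TCP at [0.199, -0.645, 0.244] pointing down, gripper open.
Joint ranges: [-2.83, 2.83], [-0.83, 2.19], [0.07, 2.5], [-1.14, 4.28], [0.01, 3], [-2.97, 2.97]. Speed limits (rad/s): [1.89, 1.89, 2.22, 3.14, 3.14, 3.14].

## Interface

Orientations are given as a rotation vector (axis times angle).
In Python, from plant import sense, grab_frame, close_job, tip_extent gives the robot as it stands.
- The arm moves only by the tool drive_tool, never from a script. Its argument "targets" is a list that holds one entry, the list of rows, each a list of 5 numbers: the shift along the tool's x, y, z in cm, then the turn about the tool's y in degrees, then the finger opening in cm, from 0 to 9.3. A call has 1 to 20 rows; each row is the pose to reach, as a shift and turn from the pose commanded when the call began, along the tool's axes at that moment; what a row does not reach only later rows make up. A row lasts 1/8 s, in which the tool goes at most 62.5 mm and 10.7 degrees, less where a joint would pass 70% of its speed; a pose out of reach is approached as far as the arm can. A call with a gripper value outside its range is refused whole. The fingers move at their own pace and stop on an object; "newtons" is the grip in N (left out, the last holds). Time passes only in rows, so rows that repeat a pose let the fingers close. It gives the time, the measured TCP pose, the force and the opening at its end, in the units of the state.
- sense(): the state, without advancing time (a new reading comes with each control period).
- grab_frame(name): name is "scene" or "top"; returns a dict with "img" (384x512x3 uint8, red, green, blue), "fx", "fy", "cx", "cy" (pixels), "world_to_cam" (4x4, takes a point from world to camera coordinates). Camera axes: x right, y down, z forward; pixel columns grow to the right and rows downward; lengths in m; the calibration is good to about 2 mm. A picture is of the moment at which its call begins. There is no depth.
- close_job(): hands the job in, once; it reports no verdict.
The state is a dict: "clock": time; "joint_pos": joint angles; "qvel": joint speeds; "joint_efforts": joint torques, N m; "tcp_pos": TCP position; "tool_rot": TCP orientation; "wrist_force": force on the tool from outside, world axes, zero at the start; "moment": the same for the moment, N m; "opening": opening from 0.0 (shut) to 1.0 (fully open).
Only numpy, scipy, OpenCV 4.12 (cv2) and the standard library are available. Lean on these libraries where they do the work, as an engineer would, in place of code of your own. Each camera call takes 0.05 s, during which the arm holds its last target.

## Task

Set the bench fume extractor for the next weld: gently push the damper lever round its arc by its upright post until the pointer at its end stands at the setting clip on the scale, then press the start button in. Work with the fingertips only, without gripping the post, and leave the pipe offcut, the stack of plates and the small weight where they are.

Things in the scene. Friction and masses are not known exactly. Their poses are not given: they have to be found in the camera images.
- port: the round extraction port fixed on the bench: aluminium flange disc 330 mm across and 12 mm thick, a collar 200 mm across up to 20 mm high, dark scale marks every 10 degrees on the quarter of the flange that looks to the robot (every third mark longer). Origin on the axis of the port, on the bench surface; z up
- damper (a joint): angle of the flat dark damper ring that turns in the port about its upright axis, with its radial lever. 0 = shut, 1.571 = fully open, at both ends stopped; it grows as the lever goes anticlockwise seen from above, that is from the left to the right of the robot. At value q the lever points, from the port's axis, at 2.356 + q rad from the port's x axis. It starts near shut. It turns stiffly (about 0.35 N m, so about 3 N at the post) and stays where it is left
- lever_post (a point): centre of the top of the plain black post on the lever, 88 mm above the bench and 120 mm from the port's axis: upright, 16 mm thick, free to be pushed from 28 mm to 88 mm above the bench. Below it the lever is 20 mm wide with its top at 28 mm
- pointer_tip (a point): end of the lever's pointer, a 6 mm wide tongue: 150 mm from the port's axis, 25 mm above the bench, straight outward of the post
- clip_nose (a point): inner end of the 6 mm wide nose of the setting clip: a small fixed steel clamp (16 mm wide, 38 mm long, with a small brass screw whose top is 32 mm above the bench, the highest part) on the rim of the flange. The nose is 151 mm from the port's axis, 22 mm above the bench, and points to the axis. It always stands on the anticlockwise side of the lever's start. The pointer passes just inside it without touching
- start (a joint): travel of the start button, 0 = out, 0.006 m = fully in; spring, about 5 N when fully in; it comes back by itself
- start_top (a point): centre of the top face of the start button, a round black push button of 36 mm diameter on top of a grey box (80 x 130 mm, 45 mm high) on the bench, pressed straight down. This point moves with the button
- offcut: loose steel pipe offcut standing on end, 60 mm diameter, 60 mm high; origin at its foot. Leave alone
- plates: loose stack of steel plates, 114 x 83 mm, 30 mm high; origin under its centre. Leave alone
- weight: loose steel hold-down weight standing on the bench, 52 mm diameter with a small knob, 58 mm high; origin at its foot. Leave alone
Mind the look-alikes: they are no part of the job. Of the things shaped like the part that bears start, the grey one is meant.

How it is judged:
On the way, in this order (a step that is already met when the one before it is completed fails the run):
1. the pointer stands at the setting clip (horizontal distance between pointer_tip and clip_nose below 0.008 m and contact force between the fingers and port below 0.5 N and value of joint start below 0.002 m), for 0.2 s.
2. the start button is pressed in (value of joint start above 0.004 m), for 0.05 s.
At the end, for the whole second after the job is handed in: The lever's pointer tip stands within 8 mm of the clip's nose (about 3 degrees) and at rest, let go before the start button was pressed at least 4 mm in; the button is out again, and the offcut, plates and weight are where they were (horizontal distance between pointer_tip and clip_nose below 0.008 m and velocity of joint damper between -0.02 and 0.02 rad/s and value of joint start below 0.002 m); the robot touches nothing.
It fails at once if the lever or the port is gripped or pushed with more than 30 N (contact force between the fingers and port above 30 N).
It fails at once if the pipe offcut is moved or lifted by more than 20 mm (distance of offcut from where it was at the start of the episode above 0.02 m).
It fails at once if the plates are moved or lifted by more than 20 mm (distance of plates from where it was at the start of the episode above 0.02 m).
It fails at once if the weight is moved or lifted by more than 20 mm (distance of weight from where it was at the start of the episode above 0.02 m).
It also fails if it takes over 48 s, if anything falls off the work surface, if the arm or the gripper's body presses on something with over 40 N, if the wrist force passes 120 N, or if a joint passes its speed limit or range.

## Working session

There is one attempt and no reset: what is moved stays moved. The work goes in short steps, Python scripts to look and compute and a tool call to move; the robot and the scene stay as the last step left them, time stands still between calls to the robot, and variables do not carry over. Pictures are saved under pics/ and viewed, and the job is handed in when it is done.

Besides the shell and the picture viewer there is one more tool, called in YAML: its name, and indented under it one key for each argument. drive_tool: Moves the arm, as the interface text tells. Its arguments: {"type":"object","properties":{"targets":{"type":"array","items":{"type":"array","items":{"type":"array","items":{"type":"number"}}}},"newtons":{"type":"number"}},"required":["targets"]}

```bash
mkdir -p pics; ls; python3 - <<'E'
from plant import *
import cv2,json,numpy as np
s=sense(); print({k:np.round(v,3).tolist() for k,v in s.items()}); print(tip_extent)
import pickle
d={}
for n in("scene","top"):
    f=grab_frame(n); d[n]=f
    cv2.imwrite(f"pics/{n}0.png",f["img"][:,:,::-1])
    print(n,f["fx"],f["fy"],f["cx"],f["cy"],np.round(f["world_to_cam"],4).tolist())
pickle.dump(d,open("f0.pkl","wb"))
E
```

```text
pics
{'clock': 0.0, 'joint_pos': [-1.31, 0.116, 1.442, -0.0, 1.584, -0.038], 'qvel': [0.001, -0.001, -0.0, 0.0, -0.001, -0.002], 'joint_efforts': [-0.005, -72.127, -62.26, 0.078, 0.024, -0.0], 'tcp_pos': [0.199, -0.645, 0.243], 'tool_rot': [-0.31, 2.062, -2.06], 'wrist_force': [-0.278, 0.053, 0.401], 'moment': [-0.01, -0.002, 0.035], 'opening': 1.004}
0.025
scene 394.2489100146339 394.2489100146339 254.07385820193392 183.51536576977168 [[0.6777, 0.7352, -0.0103, -0.2982], [0.5864, -0.5489, -0.5957, -0.2604], [-0.4436, 0.3977, -0.8032, 1.5568], [0.0, 0.0, 0.0, 1.0]]
top 433.29790051925806 433.29790051925806 260.4708124638836 192.66605840303598 [[0.0138, -0.9997, -0.0221, -0.048], [-0.9954, -0.0116, -0.0946, 0.5165], [0.0943, 0.0233, -0.9953, 1.2374], [0.0, 0.0, 0.0, 1.0]]
```

View pics/scene0.png

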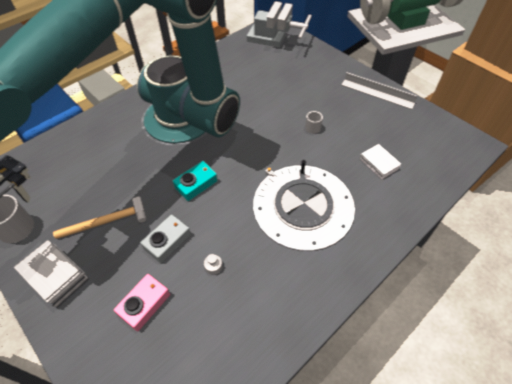

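View pics/top0.png

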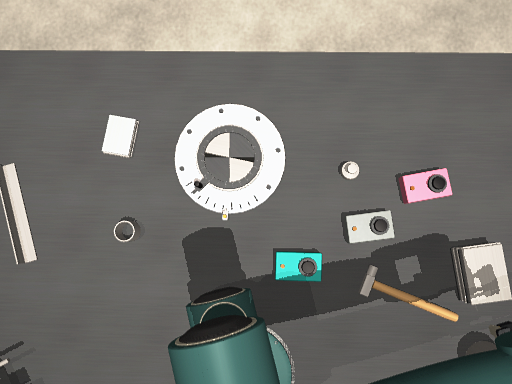

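Both views show the port (top 230,158), the lever at lower left (199,185), and the clip at (225,214). Candidates for the button box are grey (369,226), pink (426,186) and teal (298,265). The task says grey. I'll check with close crops.

```bash
python3 - <<'E'
import cv2,pickle,numpy as np
d=pickle.load(open("f0.pkl","rb"))
def crop(n,x0,y0,w,h,k):
    im=d[n]["img"][y0:y0+h,x0:x0+w,::-1]
    im=cv2.resize(im,None,fx=k,fy=k,interpolation=cv2.INTER_CUBIC)
    for i in range(0,w,10): cv2.putText(im,str(x0+i),(i*k,8),0,.3,(0,0,255)); cv2.line(im,(i*k,10),(i*k,14),(0,0,255))
    for i in range(0,h,10): cv2.putText(im,str(y0+i),(0,i*k+4),0,.3,(0,0,255))
    return im
a=crop("top",170,98,120,125,6); cv2.imwrite("pics/ctop_port.png",a[:600])
cv2.imwrite("pics/ctop_port.png",cv2.resize(a,None,fx=.8,fy=.8))
cv2.imwrite("pics/cbtn.png",np.hstack([crop("top",335,195,70,60,5),crop("scene",130,205,70,60,5)]))
cv2.imwrite("pics/cs_port.png",crop("scene",245,155,115,100,6))
E
```

```text
(no output)
```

View pics/ctop_port.png

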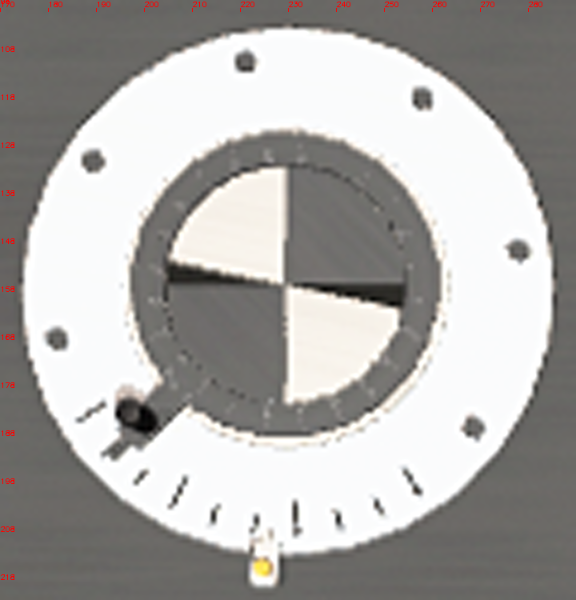

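View pics/cbtn.png

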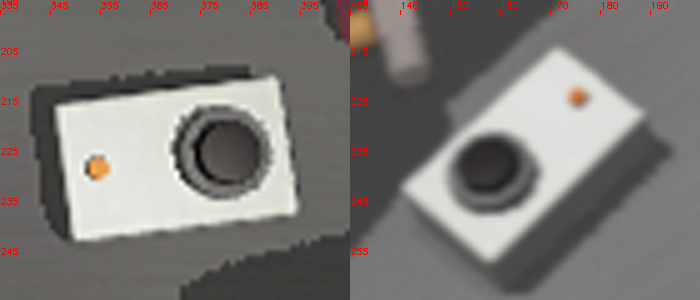

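View pics/cs_port.png

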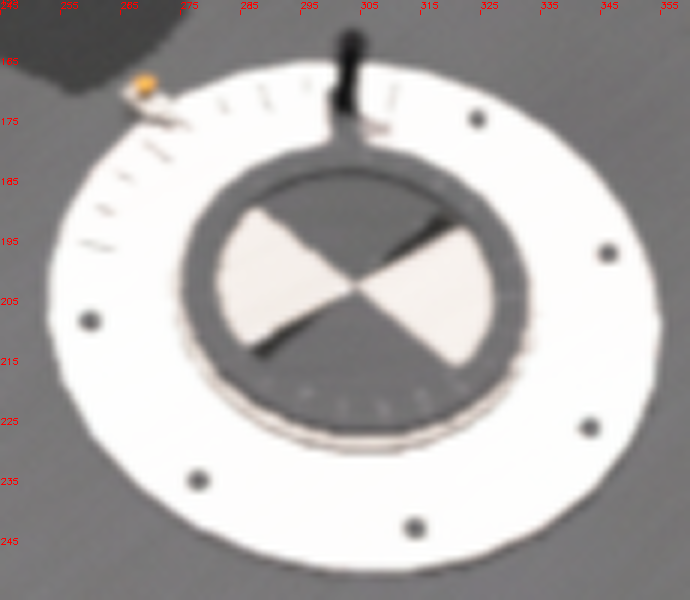

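```bash
cat > h.py <<'E'
import cv2,pickle,numpy as np
from scipy.optimize import least_squares
def ray(f,u,v):
    M=np.array(f["world_to_cam"]);R,t=M[:3,:3],M[:3,3]
    c=-R.T@t; dd=R.T@np.array([(u-f["cx"])/f["fx"],(v-f["cy"])/f["fy"],1.]); return c,dd
def onz(f,u,v,z):
    c,dd=ray(f,u,v); return c+dd*(z-c[2])/dd[2]
def proj(f,p):
    M=np.array(f["world_to_cam"]);q=M[:3,:3]@np.asarray(p)+M[:3,3]; return np.array([f["fx"]*q[0]/q[2]+f["cx"],f["fy"]*q[1]/q[2]+f["cy"]])
def circ(P):
    r=least_squares(lambda a:np.hypot(P[:,0]-a[0],P[:,1]-a[1])-a[2],[P[:,0].mean(),P[:,1].mean(),.15],loss="soft_l1",f_scale=.001); return r.x
def tri(pts):
    A=np.zeros((3,3));b=np.zeros(3)
    for f,u,v in pts:
        c,d=ray(f,u,v);d/=np.linalg.norm(d);Q=np.eye(3)-np.outer(d,d);A+=Q;b+=Q@c
    return np.linalg.solve(A,b)
E
python3 - <<'E'
from h import *
d=pickle.load(open("f0.pkl","rb"))
C={}
for n,seed in(("top",(230,110)),("scene",(300,235))):
    f=d[n];g=f["img"].min(2);m=(g>190).astype(np.uint8)
    k,l,st,_=cv2.connectedComponentsWithStats(m); lab=l[seed[1],seed[0]]
    cs,_=cv2.findContours((l==lab).astype(np.uint8),cv2.RETR_EXTERNAL,cv2.CHAIN_APPROX_NONE); c=max(cs,key=len)[:,0]
    P=np.array([onz(f,u,v,.012)[:2] for u,v in c]); C[n]=circ(P); print(n,C[n])
T,S=d["top"],d["scene"]
c=C["top"][:2]
def rep(name,p,c):
    v=p[:2]-c; print(name,p.round(4),"r",np.hypot(*v).round(4),"ang",np.degrees(np.arctan2(v[1],v[0])).round(2))
rep("tip",onz(T,192.1,192.8,.025),c)
rep("post",onz(T,197.7,183.8,.088),c)
rep("nose",onz(T,224,209.5,.022),c)
rep("screw",onz(T,224.4,216.3,.032),c)
c=C["scene"][:2]
# scene crop scale 6 from 245,155
rep("s post",onz(S,245+352/6,155+37/6,.088),c)
rep("s nose",onz(S,245+186/6,155+123/6,.022),c)
rep("s screw",onz(S,245+145/6,155+84/6,.032),c)
for z in(.045,.055,.06): print("btn",z,onz(T,381.8,225.4,z),onz(S,157.6,237.4,z))
print("btn tri",tri([(T,381.8,225.4),(S,157.6,237.4)]))
for nm,u,v,z in(("offcut",124,231,.03),("plates",121,137,.03),("weight",349,170,.05),("teal",298,265,.045)): print(nm,onz(T,u,v,z))
# box corners, z .045
print([onz(T,335+a/5,195+b/5,.045)[:2].round(3).tolist() for a,b in((56,106),(274,76),(298,212),(76,241))])
E
```

```text
top [0.6216603  0.05275059 0.16260252]
scene [0.620802   0.05206297 0.16207915]
tip [0.5143 0.1582 0.025 ] r 0.1505 ang 135.53
post [0.5337 0.1318 0.088 ] r 0.1182 ang 138.06
nose [0.4668 0.0641 0.022 ] r 0.1553 ang 175.8
screw [0.4467 0.0615 0.032 ] r 0.1752 ang 177.15
s post [0.5352 0.1364 0.088 ] r 0.1202 ang 135.44
s nose [0.4805 0.0652 0.022 ] r 0.1409 ang 174.67
s screw [0.4496 0.0622 0.032 ] r 0.1715 ang 176.62
btn 0.045 [ 0.42622667 -0.38593182  0.045     ] [ 0.4170074 -0.3733428  0.045    ]
btn 0.055 [ 0.42599899 -0.38337832  0.055     ] [ 0.42300845 -0.37496095  0.055     ]
btn 0.06 [ 0.42588515 -0.38210157  0.06      ] [ 0.42600898 -0.37577002  0.06      ]
btn tri [ 0.42718911 -0.37860214  0.06485425]
offcut [0.40051887 0.35179667 0.03      ]
plates [0.676883   0.37283252 0.03      ]
weight [ 0.58249446 -0.29364937  0.05      ]
teal [ 0.31200218 -0.15027075  0.045     ]
[[0.451, -0.286], [0.469, -0.409], [0.393, -0.421], [0.375, -0.297]]
```

```bash
cat >> h.py <<'E'
from scipy.spatial.transform import Rotation as Ro
def state():
    from plant import sense
    s=sense(); R=Ro.from_rotvec(s["tool_rot"]).as_matrix(); return s,R
def goal(p,xdir_deg=None):
    """shift cm in tool axes, turn about tool y (deg) so tool x points to xdir_deg"""
    s,R=state(); sh=R.T@(np.array(p)-s["tcp_pos"])*100
    cur=np.degrees(np.arctan2(R[1,0],R[0,0])); t=None
    if xdir_deg is not None: t=-((xdir_deg-cur+180)%360-180)  # y down => +turn = clockwise
    return sh.round(2),cur.round(2),t
E
python3 - <<'E'
from h import *
s,R=state(); print(R.round(3))
print(goal([.563,.165,.2],226)); print(goal([.563,.165,.2],46))
E
```

```text
[[-0.956 -0.     0.294]
 [-0.294  0.001 -0.956]
 [-0.    -1.    -0.001]]
(array([-58.66,   4.37, -66.68]), np.float64(-162.88), np.float64(-28.88053917994739))
(array([-58.66,   4.37, -66.68]), np.float64(-162.88), np.float64(151.11946082005267))
```

drive_tool:
  targets:
    - [[-15, 0, -17, -7, 0], [-30, 0, -33, -14, 0], [-45, 0, -50, -21, 0], [-58.7, 0, -66.7, -28.9, 0], [-58.7, 0, -66.7, -28.9, 0], [-58.7, 0, -66.7, -28.9, 0], [-58.7, 0, -66.7, -28.9, 0], [-58.7, 0, -66.7, -28.9, 0], [-58.7, 0, -66.7, -28.9, 0], [-58.7, 0, -66.7, -28.9, 0], [-58.7, 0, -66.7, -28.9, 0], [-58.7, 0, -66.7, -28.9, 0], [-58.7, 0, -66.7, -28.9, 0], [-58.7, 0, -66.7, -28.9, 0], [-58.7, 0, -66.7, -28.9, 0], [-58.7, 0, -66.7, -28.9, 0], [-58.7, 0, -66.7, -28.9, 0], [-58.7, 0, -66.7, -28.9, 0], [-58.7, 0, -66.7, -28.9, 0]]
  newtons: 10

```text
clock: 2.48
tcp_pos: [0.5632, 0.1643, 0.244]
tool_rot: [-0.741, 1.749, -1.749]
wrist_force: [0.3, -0.7, -1.3]
opening: 0.007
```

```bash
python3 - <<'E'
from h import *
from plant import grab_frame
s,R=state(); print(R.round(3),s["tcp_pos"],s["opening"],s["joint_pos"],s["clock"],s["wrist_force"])
print(goal([.563,.165,.07],226))
f=grab_frame("scene");cv2.imwrite("pics/s1.png",f["img"][:,:,::-1]);print(proj(f,[.563,.165,s["tcp_pos"][2]-.025]))
f=grab_frame("top");cv2.imwrite("pics/t1.png",f["img"][:,:,::-1])
E
```

```text
[[-0.695  0.001  0.719]
 [-0.719  0.    -0.695]
 [-0.    -1.     0.   ]] [0.56324961 0.16434241 0.24398727] 0.00668159707222026 [ 2.40433852e-01 -7.64852842e-02  1.63634584e+00 -2.95803106e-05
  1.58117534e+00  1.00909412e+00] 2.475 [ 0.33921093 -0.66763399 -1.27715173]
(array([-0.02, 17.4 , -0.07]), np.float64(-134.04), np.float64(-0.04100319308508915))
[320.76373385 133.68100668]
```

View pics/s1.png

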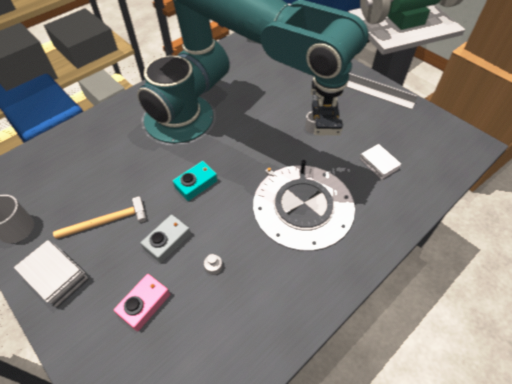

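```bash
python3 - <<'E'
import cv2
a=cv2.imread("pics/s1.png")[70:150,280:370];b=cv2.imread("pics/t1.png")[120:220,130:250]
cv2.imwrite("pics/c1.png",cv2.resize(a,None,fx=6,fy=6,interpolation=2));cv2.imwrite("pics/c1t.png",cv2.resize(b,None,fx=5,fy=5,interpolation=2))
E
```

```text
(no output)
```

View pics/c1.png

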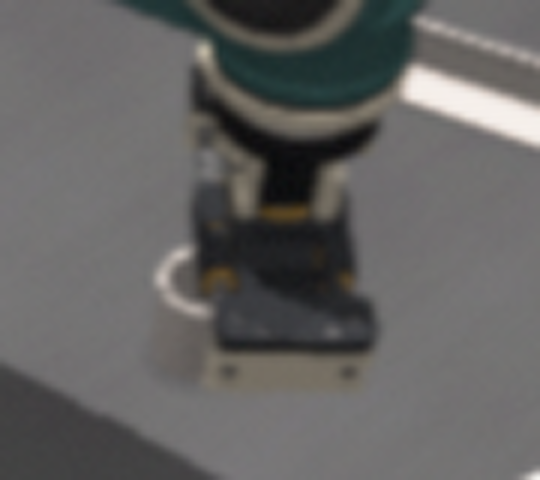

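View pics/c1t.png

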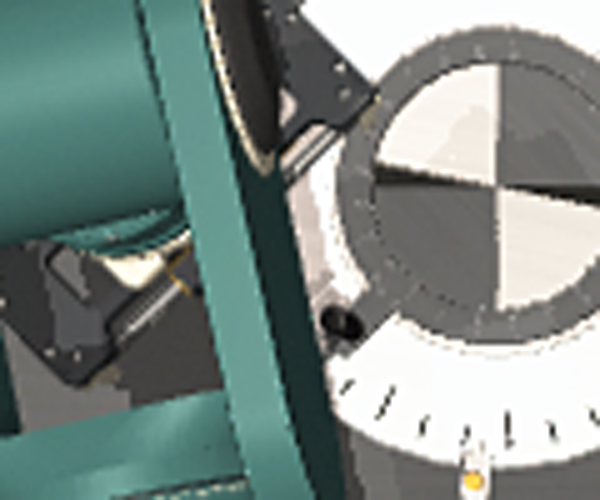

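drive_tool:
  targets:
    - [[0, 5, 0, 0, 0], [0, 10, 0, 0, 0], [0, 14, 0, 0, 0], [0, 16.5, 0, 0, 0], [0, 17.4, 0, 0, 0], [0, 17.4, 0, 0, 0], [0, 17.4, 0, 0, 0], [0, 17.4, 0, 0, 0], [0.8, 17.4, 0, 0, 0], [1.4, 17.4, 0, 0, 0], [1.4, 17.4, 0, 0, 0], [1.4, 17.4, 0, 0, 0]]

```text
clock: 4.08
tcp_pos: [0.5537, 0.155, 0.0698]
tool_rot: [-0.742, 1.748, -1.748]
wrist_force: [-0.4, -0.6, 0.6]
opening: 0.005
```

```bash
python3 - <<'E'
from h import *
from plant import grab_frame
s,R=state(); print(s["tcp_pos"],s["clock"],s["wrist_force"],s["joint_pos"])
f=grab_frame("scene");a=f["img"][100:220,245:365,::-1];cv2.imwrite("pics/s2.png",cv2.resize(a,None,fx=5,fy=5,interpolation=2))
f=grab_frame("top");a=f["img"][120:220,150:250,::-1];cv2.imwrite("pics/t2.png",cv2.resize(a,None,fx=5,fy=5,interpolation=2))
E
```

```text
[0.55367718 0.15502474 0.06979089] 4.075 [-0.40368667 -0.6019605   0.59097388] [2.28634638e-01 1.96268313e-03 1.84970178e+00 2.69371417e-06
 1.28966821e+00 9.96359467e-01]
```

View pics/s2.png

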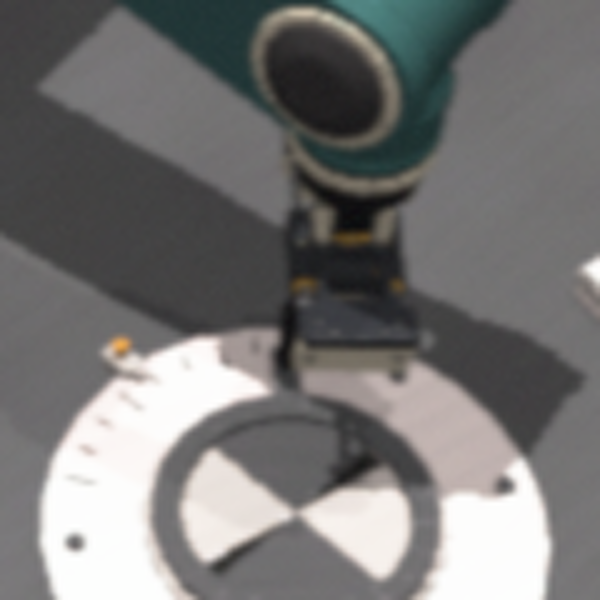

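View pics/t2.png

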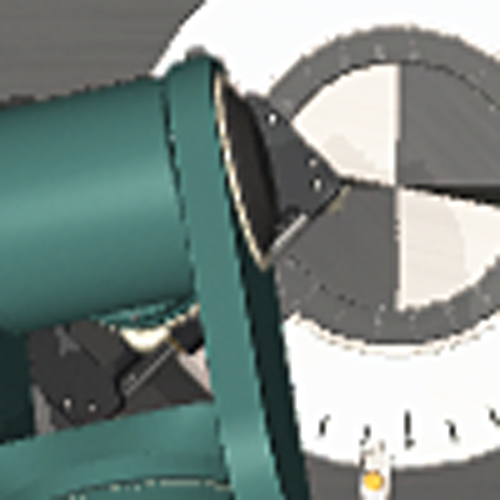

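```bash
cat >> h.py <<'E'
C0=np.array([.6213,.0525])
def arc(ths,d=.0155,z=None):
    s,R=state()
    for t in ths:
        a=np.radians(t);p=C0+.12*np.array([np.cos(a),np.sin(a)])+d*np.array([np.sin(a),-np.cos(a)])
        sh,cur,tu=goal([*p,s["tcp_pos"][2]],t+90); print(t,sh.round(1),round(tu,1))
E
python3 - <<'E'
from h import *
arc(np.arange(136,171,2))
E
```

```text
136 [ 1.1 -0.  -0. ] 0.0
138 [ 1.6 -0.  -0.1] -2.0
140 [ 2.  -0.  -0.1] -4.0
142 [ 2.4 -0.  -0.1] -6.0
144 [ 2.8 -0.  -0.1] -8.0
146 [ 3.2 -0.  -0.1] -10.0
148 [ 3.7 -0.  -0.1] -12.0
150 [ 4.1 -0.  -0. ] -14.0
152 [ 4.5 -0.   0. ] -16.0
154 [ 4.9 -0.   0.1] -18.0
156 [ 5.3 -0.   0.2] -20.0
158 [ 5.7 -0.   0.3] -22.0
160 [ 6.2 -0.   0.4] -24.0
162 [ 6.6 -0.   0.5] -26.0
164 [ 7.  -0.   0.7] -28.0
166 [ 7.3 -0.   0.8] -30.0
168 [ 7.7 -0.   1. ] -32.0
170 [ 8.1 -0.   1.2] -34.0
```

drive_tool:
  targets:
    - [[0.3, 0, 0, 0, 0], [0.6, 0, 0, 0, 0], [0.9, 0, 0, 0, 0], [1.1, 0, 0, 0, 0], [1.3, 0, 0, -1, 0], [1.6, 0, -0.1, -2, 0], [1.8, 0, -0.1, -3, 0], [2.0, 0, -0.1, -4, 0], [2.2, 0, -0.1, -5, 0], [2.4, 0, -0.1, -6, 0], [2.6, 0, -0.1, -7, 0], [2.8, 0, -0.1, -8, 0]]

```text
clock: 5.68
tcp_pos: [0.5333, 0.1356, 0.0696]
tool_rot: [-0.845, 1.654, -1.654]
wrist_force: [-1.3, 5.5, 1.0]
opening: 0.01
```

```bash
python3 - <<'E'
from h import *
from plant import grab_frame
s,R=state(); print(s["tcp_pos"],s["clock"],s["wrist_force"],s["moment"])
f=grab_frame("scene");a=f["img"][100:220,245:365,::-1];cv2.imwrite("pics/s3.png",cv2.resize(a,None,fx=5,fy=5,interpolation=2))
E
```

```text
[0.53327328 0.13557487 0.06963155] 5.675 [-1.30263407  5.48293163  0.98717817] [ 0.6834561   0.10868378 -0.05657161]
```

View pics/s3.png

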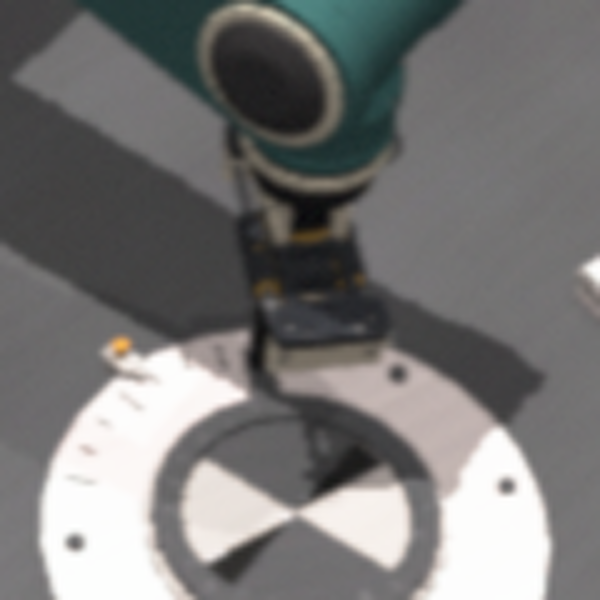

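```bash
python3 - <<'E'
from h import *
arc(np.arange(144,173,2))
E
```

```text
144 [-0. -0.  0.] 0.1
146 [ 0.4  0.  -0. ] -1.9
148 [ 0.8  0.  -0.1] -3.9
150 [ 1.2  0.  -0.1] -5.9
152 [ 1.7  0.  -0.1] -7.9
154 [ 2.1  0.  -0.1] -9.9
156 [ 2.5  0.  -0.1] -11.9
158 [ 2.9  0.  -0. ] -13.9
160 [3.4 0.  0. ] -15.9
162 [3.8 0.  0.1] -17.9
164 [4.2 0.  0.2] -19.9
166 [4.6 0.  0.3] -21.9
168 [5.  0.  0.4] -23.9
170 [5.4 0.  0.5] -25.9
172 [5.8 0.  0.7] -27.9
```

drive_tool:
  targets:
    - [[0.2, 0, 0, -1, 0], [0.4, 0, 0, -2, 0], [0.8, 0, -0.1, -4, 0], [1.2, 0, -0.1, -6, 0], [1.7, 0, -0.1, -8, 0], [2.1, 0, -0.1, -10, 0], [2.5, 0, -0.1, -12, 0], [2.9, 0, 0, -14, 0], [3.4, 0, 0, -16, 0], [3.8, 0, 0.1, -18, 0], [4.0, 0, 0.2, -19, 0], [4.2, 0, 0.2, -20, 0], [4.2, 0, 0.2, -20, 0]]

```text
clock: 7.35
tcp_pos: [0.5105, 0.1002, 0.0697]
tool_rot: [-1.064, 1.411, -1.412]
wrist_force: [0.4, 0.5, -0.1]
opening: 0.006
```

```bash
python3 - <<'E'
from h import *
from plant import grab_frame
s,R=state(); print(s["tcp_pos"],s["clock"],s["wrist_force"],s["moment"])
f=grab_frame("scene");a=f["img"][140:220,245:345,::-1];cv2.imwrite("pics/s4.png",cv2.resize(a,None,fx=7,fy=7,interpolation=2))
f=grab_frame("top");a=f["img"][140:220,170:270,::-1];cv2.imwrite("pics/t4.png",cv2.resize(a,None,fx=7,fy=7,interpolation=2))
E
```

```text
[0.51047765 0.10019763 0.06968163] 7.35 [ 0.37173305  0.50202401 -0.1129946 ] [-0.00337328 -0.06995159  0.02921913]
```

View pics/s4.png

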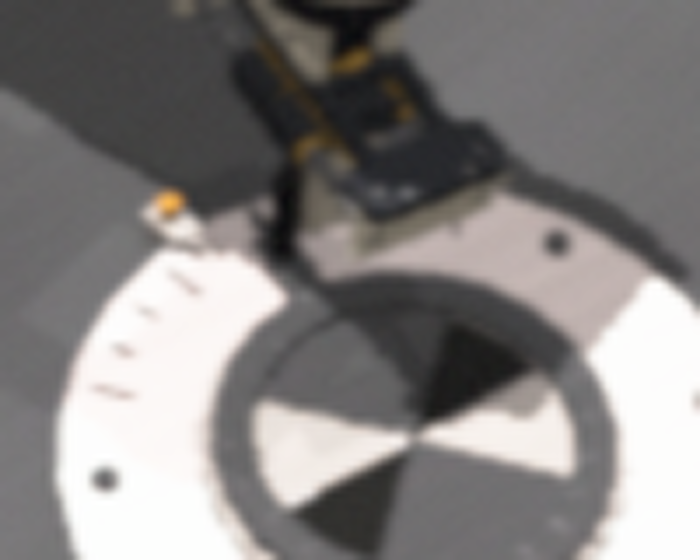

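View pics/t4.png

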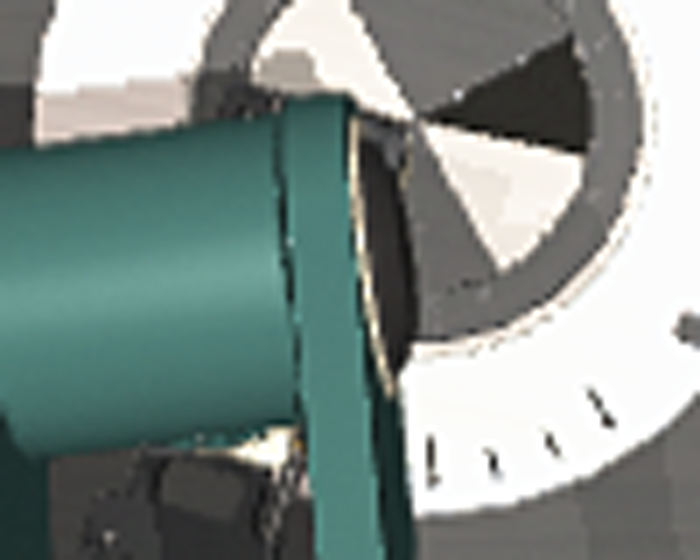

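```bash
cat >> h.py <<'E'
def rect(f,z,half=.18,n=600):
    """top-down rectified view: up=+x, left=+y"""
    g=np.linspace(-half,half,n); X=C0[0]-g[:,None]+0*g[None]; Y=C0[1]-g[None]+0*g[:,None]
    M=np.array(f["world_to_cam"]);P=np.stack([X,Y,z+0*X],-1)@M[:3,:3].T+M[:3,3]
    u=f["fx"]*P[...,0]/P[...,2]+f["cx"];v=f["fy"]*P[...,1]/P[...,2]+f["cy"]
    return cv2.remap(f["img"],u.astype(np.float32),v.astype(np.float32),cv2.INTER_CUBIC)[:,:,::-1]
E
python3 - <<'E'
from h import *
from plant import grab_frame
d=pickle.load(open("f0.pkl","rb"))
n={"scene":grab_frame("scene"),"top":grab_frame("top")};pickle.dump(n,open("f4.pkl","wb"))
a=np.hstack([rect(d["scene"],.025,n=400),rect(n["scene"],.025,n=400)]);cv2.imwrite("pics/r4.png",a)
a=np.hstack([rect(d["top"],.02,.1,400),rect(n["top"],.02,.1,400)]);cv2.imwrite("pics/r4t.png",a)
E
```

```text
(no output)
```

View pics/r4.png

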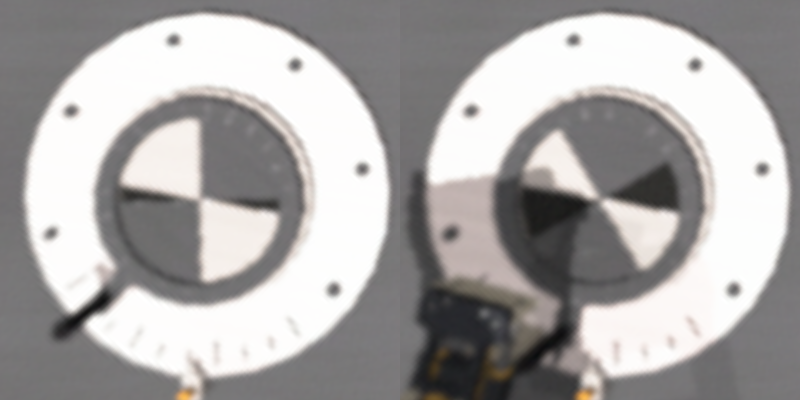

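View pics/r4t.png

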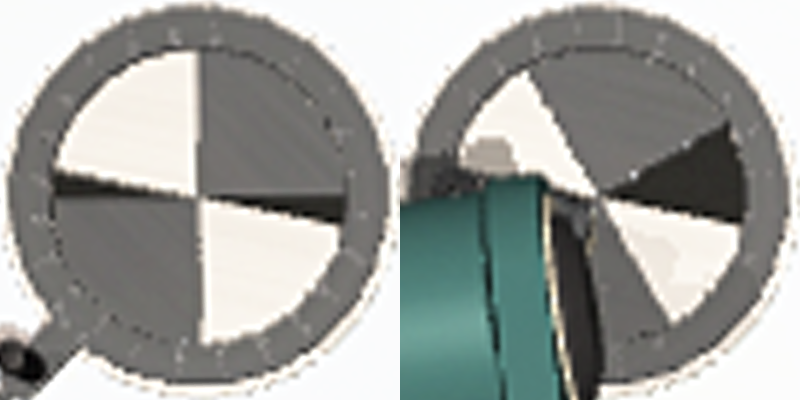

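```bash
python3 - <<'E'
from h import *
d=pickle.load(open("f0.pkl","rb"))
o=[]
for n in("top","scene"):
    for z in (.022,):
        r=rect(d[n],z,.2,2000) # 0.2mm/px
        c=r[1600:1980,750:1150].copy()  # centre col 1000,row 1000
        for k in (2,4,6,8): # angles 180-k
            a=np.radians(k)
            p=[(int(1000-750-np.sin(a)*R/.0002),int(1000-1600+np.cos(a)*R/.0002)) for R in(.13,.19)]
            cv2.line(c,p[0],p[1],(0,0,255) if k==4 else (0,160,0),1)
        cv2.ellipse(c,(250,-600),(755,755),0,0,180,(255,0,0),1)
        o.append(c)
cv2.imwrite("pics/clip.png",np.hstack(o))
E
```

```text
(no output)
```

View pics/clip.png

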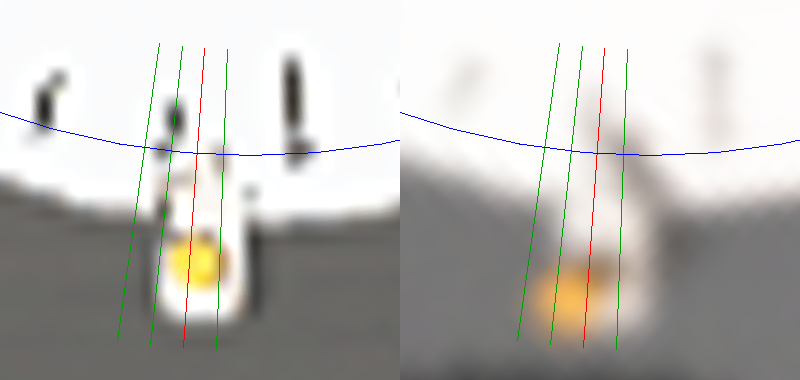

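```bash
python3 - <<'E'
from h import *
arc([164,165,166,168,170,172,173,174,175]);arc([175,174,172],.025)
E
```

```text
164 [-0. -0. -0.] 0.0
165 [ 0.2  0.  -0. ] -1.0
166 [ 0.4  0.  -0.1] -2.0
168 [ 0.8  0.  -0.1] -4.0
170 [ 1.3  0.  -0.1] -6.0
172 [ 1.7  0.  -0.1] -8.0
173 [ 1.9  0.  -0.1] -9.0
174 [ 2.1  0.  -0.1] -10.0
175 [ 2.3  0.  -0.1] -11.0
175 [ 1.4  0.  -0.3] -11.0
174 [ 1.2  0.  -0.3] -10.0
172 [ 0.7  0.  -0.2] -8.0
```

drive_tool:
  targets:
    - [[0.2, 0, 0, -1, 0], [0.4, 0, -0.1, -2, 0], [0.8, 0, -0.1, -4, 0], [1.3, 0, -0.1, -6, 0], [1.7, 0, -0.1, -8, 0], [1.9, 0, -0.1, -9, 0], [2.1, 0, -0.1, -10, 0], [2.3, 0, -0.1, -11, 0], [2.3, 0, -0.1, -11, 0], [2.3, 0, -0.1, -11, 0], [1.9, 0, -0.2, -11, 0], [1.3, 0, -0.3, -11, 0], [0.8, 0, -0.4, -11, 0], [0.8, 0, -0.4, -11, 0]]

```text
clock: 9.3
tcp_pos: [0.5044, 0.0943, 0.0696]
tool_rot: [-1.167, 1.273, -1.273]
wrist_force: [0.7, -0.1, -1.2]
opening: 0.008
```

```bash
python3 - <<'E'
from h import *
from plant import grab_frame
s,R=state(); print(s["tcp_pos"],s["clock"],s["wrist_force"])
n={"scene":grab_frame("scene"),"top":grab_frame("top")};pickle.dump(n,open("f5.pkl","wb"))
cv2.imwrite("pics/r5.png",np.hstack([rect(n["scene"],.022,n=400),rect(n["top"],.02,.1,400)]))
cv2.imwrite("pics/r5s.png",rect(n["scene"],.022,.2,1500)[900:1500,450:1000])
E
```

```text
[0.50437027 0.09428011 0.0696155 ] 9.3 [ 0.70088274 -0.05989888 -1.17729794]
```

View pics/r5.png

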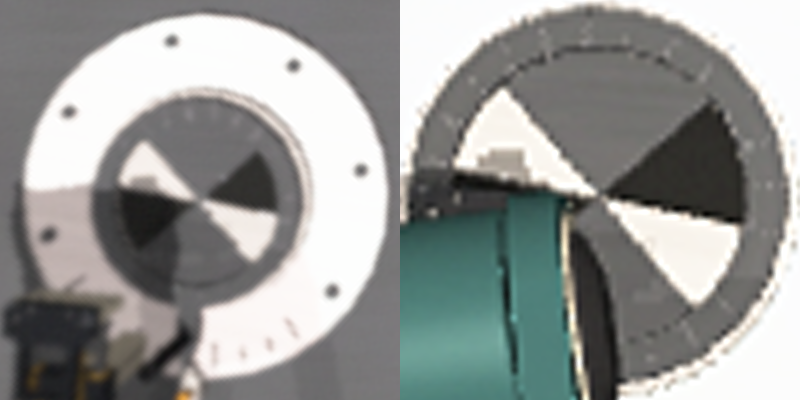

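View pics/r5s.png

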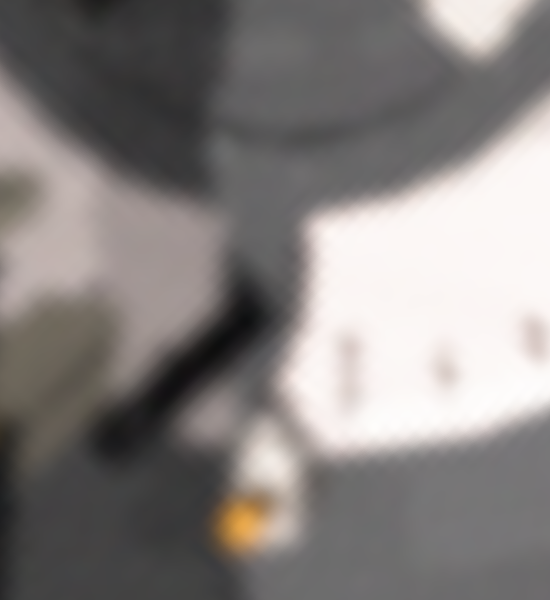

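The pattern puts the lever at about 176°, the clip is at about 176.3°, and the pointer meets the nose in the scene crop. Next I'll lift off and move above the grey box's button.

```bash
python3 - <<'E'
from h import *
print(goal([.426,-.379,.2],None)); s,R=state(); print(s["joint_pos"])
E
```

```text
(array([ 47.8 , -13.03,  -3.71]), np.float64(-94.96), None)
[ 1.34472723e-01 -1.37076641e-01  1.98153929e+00 -5.98227900e-05
  1.29721702e+00  2.21140186e-01]
```

drive_tool:
  targets:
    - [[-0.5, -3, 0, 0, 0], [-0.5, -8, 0, 0, 0], [-0.5, -13, 0, 0, 0], [-0.5, -13, 0, 0, 0], [5, -13, -0.4, 0, 0], [11, -13, -0.8, 0, 0], [17, -13, -1.3, 0, 0], [23, -13, -1.8, 0, 0], [29, -13, -2.3, 0, 0], [35, -13, -2.8, 0, 0], [41, -13, -3.3, 0, 0], [45, -13, -3.5, 0, 0], [47.8, -13, -3.7, 0, 0], [47.8, -13, -3.7, 0, 0], [47.8, -13, -3.7, 0, 0], [47.8, -13, -3.7, 0, 0], [47.8, -13, -3.7, 0, 0]]

```text
clock: 11.52
tcp_pos: [0.4262, -0.3785, 0.1998]
tool_rot: [-1.167, 1.272, -1.273]
wrist_force: [0.6, 0.4, 0.5]
opening: 0.01
```

```bash
python3 - <<'E'
from h import *
from plant import grab_frame
s,R=state(); print(s["tcp_pos"],s["clock"],s["wrist_force"])
n={"scene":grab_frame("scene"),"top":grab_frame("top")};pickle.dump(n,open("f6.pkl","wb"))
cv2.imwrite("pics/s6.png",n["scene"]["img"][:,:,::-1])
o=[]
for k in("top","scene"): o.append(rect(n[k],.024,.2,1200)[850:1200,420:780])
cv2.imwrite("pics/r6.png",np.hstack(o))
print(goal([.426,-.379,.1]))
E
```

```text
[ 0.42624341 -0.37848945  0.19975274] 11.525 [0.55172683 0.44065532 0.46540267]
(array([ 0.03,  9.98, -0.02]), np.float64(-94.95), None)
```

View pics/s6.png

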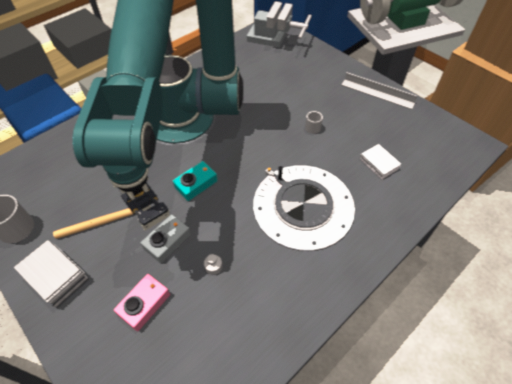

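View pics/r6.png

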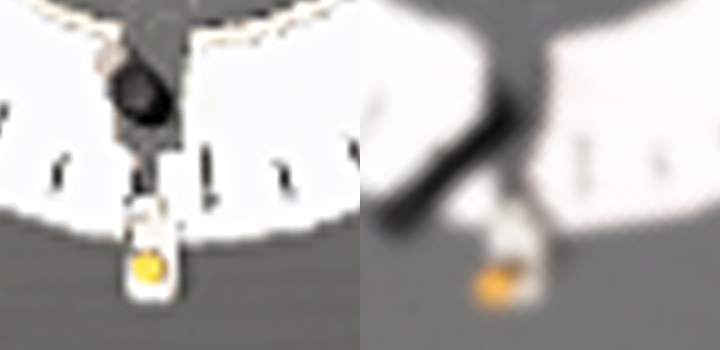

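The top crop shows the pointer (147,175) in line with the nose (148,212), within about 1–2 mm. Next is the descent to the button.

drive_tool:
  targets:
    - [[0, 4, 0, 0, 0], [0, 8, 0, 0, 0], [0, 9.5, 0, 0, 0], [0, 10.5, 0, 0, 0], [0, 10.5, 0, 0, 0], [0, 10.5, 0, 0, 0]]

```text
clock: 12.38
tcp_pos: [0.4264, -0.3795, 0.096]
tool_rot: [-1.167, 1.271, -1.274]
wrist_force: [-0.1, -0.4, 0.7]
opening: 0.005
```

```bash
python3 - <<'E'
from h import *
from plant import grab_frame
s,R=state(); print(s["tcp_pos"],s["clock"],s["wrist_force"])
a=[grab_frame("scene")["img"][190:270,110:200,::-1],grab_frame("top")["img"][185:265,325:415,::-1]]
cv2.imwrite("pics/b7.png",np.hstack([cv2.resize(x,None,fx=4.4,fy=4.4,interpolation=2) for x in a]))
E
```

```text
[ 0.42641103 -0.37951797  0.09595775] 12.375 [-0.08452387 -0.43020455  0.68853322]
```

View pics/b7.png

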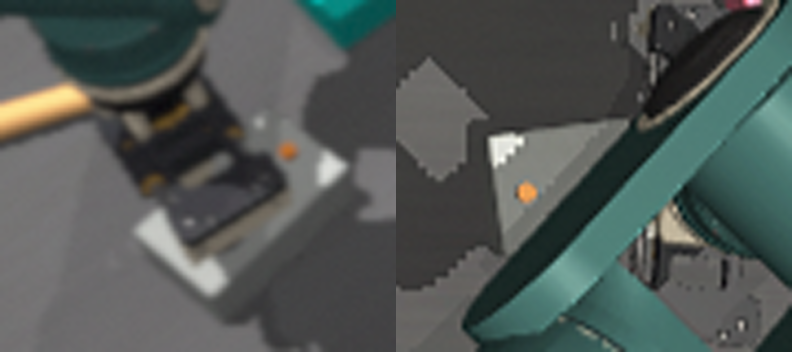

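drive_tool:
  targets:
    - [[0, 0.3, 0, 0, 0], [0, 0.6, 0, 0, 0], [0, 0.8, 0, 0, 0], [0, 1.0, 0, 0, 0], [0, 1.0, 0, 0, 0]]

```text
clock: 13.1
tcp_pos: [0.4263, -0.3794, 0.086]
tool_rot: [-1.167, 1.272, -1.274]
wrist_force: [-2.9, 3.2, 16.1]
opening: 0.001
```

drive_tool:
  targets:
    - [[0, -0.1, 0, 0, 0], [0, -0.1, 0, 0, 0]]

```text
clock: 13.35
tcp_pos: [0.4262, -0.3794, 0.0862]
tool_rot: [-1.167, 1.272, -1.274]
wrist_force: [-0.9, 0.1, 6.3]
opening: 0.007
```

drive_tool:
  targets:
    - [[0, -0.2, 0, 0, 0], [0, -0.2, 0, 0, 0]]

```text
clock: 13.6
tcp_pos: [0.4262, -0.3793, 0.088]
tool_rot: [-1.167, 1.272, -1.274]
wrist_force: [2.6, -1.9, 3.7]
opening: 0.007
```

drive_tool:
  targets:
    - [[0, -0.2, 0, 0, 0], [0, -0.2, 0, 0, 0]]

```text
clock: 13.85
tcp_pos: [0.426, -0.3791, 0.0897]
tool_rot: [-1.167, 1.273, -1.273]
wrist_force: [1.9, -1.2, 2.8]
opening: 0.001
```

drive_tool:
  targets:
    - [[0, -0.3, 0, 0, 0], [0, -0.3, 0, 0, 0]]

```text
clock: 14.1
tcp_pos: [0.4258, -0.3789, 0.0925]
tool_rot: [-1.167, 1.274, -1.272]
wrist_force: [0.0, -0.4, 0.2]
opening: 0.007
```

The force curve fits a button that bottomed out: 16 N at the stop, about 6 N as it lifted off the stop, then 3.7, 2.8 and 0 N over roughly 6 mm. Now I'll retract and check.

drive_tool:
  targets:
    - [[0, -3, 0, 0, 0], [0, -8, 0, 0, 0], [0, -12, 0, 0, 0], [-6, -12, 0, 0, 0], [-6, -12, -6, 0, 0], [-6, -12, -6, 0, 0], [-6, -12, -6, 0, 0]]

```text
clock: 14.98
tcp_pos: [0.3715, -0.3142, 0.2127]
tool_rot: [-1.166, 1.273, -1.273]
wrist_force: [0.9, 0.5, -0.5]
opening: 0.01
```

```bash
python3 - <<'E'
from h import *
from plant import grab_frame
s,R=state(); print(s["tcp_pos"],s["clock"],s["wrist_force"],np.abs(s["qvel"]).max())
n={"scene":grab_frame("scene"),"top":grab_frame("top")}
d=pickle.load(open("f0.pkl","rb"))
cv2.imwrite("pics/s8.png",n["scene"]["img"][:,:,::-1])
cv2.imwrite("pics/t8.png",np.hstack([cv2.resize(n["top"]["img"][:,:,::-1][90:270,90:390],None,fx=2,fy=2)]))
cv2.imwrite("pics/r8.png",np.hstack([rect(n[k],.024,.2,1200)[850:1200,420:780] for k in("top","scene")]))
for nm,(x,y) in dict(offcut=(124,231),plates=(121,137),weight=(349,170)).items():
    a=d["top"]["img"][y-25:y+25,x-25:x+25].astype(int)-n["top"]["img"][y-25:y+25,x-25:x+25]; print(nm,np.abs(a).mean())
E
```

```text
[ 0.37151106 -0.31424768  0.2126683 ] 14.975 [ 0.87904833  0.45848383 -0.47032368] 0.02686841392816095
offcut 0.8352
plates 0.774
weight 4.715333333333334
```

View pics/s8.png

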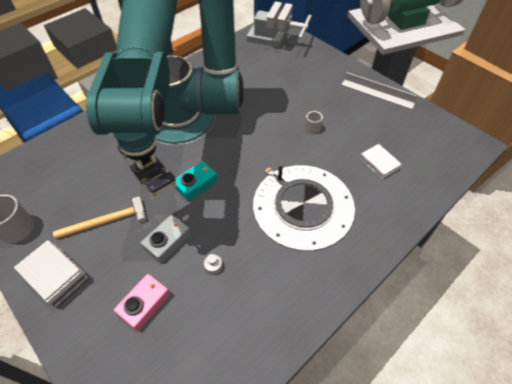

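View pics/r8.png

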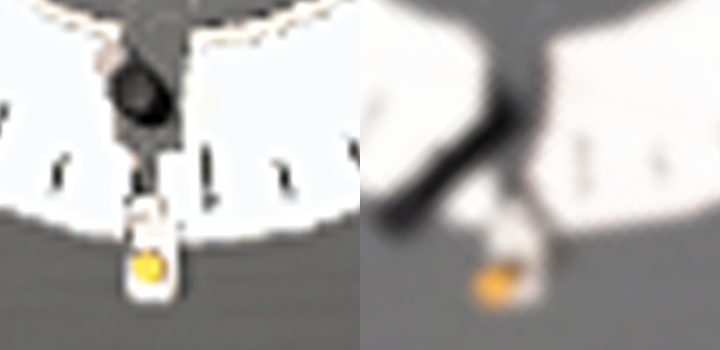

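The pointer is still at the nose. The button is clear and out, and the weight (213,264), offcut (314,122) and plates (381,161) are in place. I'm handing it in.

drive_tool:
  targets:
    - [[0, 0, 0, 0, 0], [0, 0, 0, 0, 0], [0, 0, 0, 0, 0]]

```text
clock: 15.45
tcp_pos: [0.3716, -0.3142, 0.2125]
tool_rot: [-1.167, 1.273, -1.273]
wrist_force: [-0.1, -0.8, 0.1]
opening: 0.007
```

```bash
python3 -c "
from plant import *
print(close_job())"
```

```text
the job is handed in; nothing more can be done
None
```

The damper is set at the clip, the start button was pressed, and the job was handed in at about 15.5 s of the 48 s allowed. `close_job()` gave no verdict, so these results come from my own checks.

- **Damper:** I pushed the post round with closed fingertips, then backed off and lifted clear. The highest force I read was about 6 N, at the end of each move only. After the release the lever stood at about 176° and the clip at about 176.3°. In the last pictures the pointer lines up with the nose to about 1–2 mm.
- **Start button:** I pressed the grey box's button until it bottomed out. The force was 16 N at the stop, about 6 N as it lifted off, then fell to 0 over about 6 mm of release. That matches full travel and the button coming back out. I had no direct reading of the button's travel.
- **Loose parts:** The offcut and plates look unchanged in the top view. The image comparison at the weight differed a little more (4.7 against 0.8). I put that down to the arm's shadow, as the weight is at the same place in the scene view.
- **Disagreement:** My single-point readings of the lever and clip angles differed by up to about 2.5° between views. I relied on the damper's blade pattern and the direct pointer-to-nose comparison instead.

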